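# Drop the long locating pin through the three lugs of the welding fixture

## Robot

A 6-joint arm with a two-finger parallel gripper is mounted at the origin on the work surface. World frame = base frame: x ahead of the robot, y to its left, z up, the work surface at z = 0. Lengths are in m, angles in rad, forces in N, time in s.
With the tool pointing down it reaches from about 0.35 to 0.875 m from the base axis. Payload 15.5 kg.
Tool frame: the origin (TCP) lies where the fingers leave the gripper's body, on its centre line; the fingertips stand 73 mm ahead of it and the grasp point (between the pads) lies 54 mm ahead of it; x points along the fingers, y is the direction in which the jaws open and shut, and the axes are right-handed (so a half turn about x gives the same grasp; the last joint's range is limited). The gripper opens to 85 mm and grips with 20 to 120 N. Pads are 22 mm wide; open, the fingers measure 114 mm over their backs; the gripper's body (76 mm by 85 mm) begins 54 mm behind the grasp point. The pads swing forward as they close: fully open they stand 13 mm farther back than shut.
Start: joints at [-1.24, 0.494, 1.345, -0, 1.302, -0.096], TCP at [0.258, -0.569, 0.304] pointing down, gripper open.
Joint ranges: [-2.91, 2.91], [-0.82, 2.16], [0.22, 2.67], [-1.22, 4.37], [0.12, 2.79], [-3.08, 3.08]. Speed limits (rad/s): [1.89, 1.89, 2.57, 3.01, 3.01, 3.01].

## Interface

Orientations are given as a rotation vector (axis times angle).
In Python, from cell import arm gives the robot as it stands.
- The arm moves only by the tool arm_command, never from a script. Its argument "deltas" is a list of rows, each an object of numbers: "hand": the closure in counts, from 0 (fully open) to 255 (shut); "dx", "dy", "dz": the shift along the tool's x, y, z in mm; "spin": the turn about the tool's x in rad. A call has 1 to 5 rows; each row is the pose to reach, as a shift and turn from the pose measured when the call began, along the tool's axes at that moment; what a row does not reach only later rows make up. A row lasts 1/8 s, in which the tool goes at most 62.5 mm and 10.7 degrees, less where a joint would pass 70% of its speed; a pose out of reach is approached as far as the arm can. A call with a gripper value outside its range is refused whole. The fingers move at their own pace and stop on an object; the grip force is fixed at half the most. Time passes only in rows, so rows that repeat a pose let the fingers close. It gives the time, the measured TCP pose, the force and the opening at its end, in the units of the state.
- arm.read_state(): the state, without advancing time (a new reading comes with each control period).
- arm.read_camera(name): name is "scene" or "top" or "wrist"; returns the picture (420x560x3 uint8, blue, green, red); there is no depth.
- arm.get_calibration(name): a dict with "K" (3x3 intrinsics, pixels), "origin" and "orientation" of the camera in the world; the wrist camera has in their place "tool_from_camera" (4x4, takes a point from camera to tool coordinates, whose origin is the TCP and whose axes are the tool frame's). Camera axes: x right, y up, looking along -z (the intrinsics and any distortion apply to the point x, -y, -z); pixel columns grow to the right and rows downward; lengths in m; the calibration is good to about 2 mm. The wrist camera is an equidistant fisheye: a pixel r from the principal point sees the ray r / f radians off the axis. A picture is of the moment at which its call begins: read the wrist's pose just before it. get_calibration takes no time and is no camera call.
- arm.finish_job(): hands the job in, once; it reports no verdict.
The state is a dict: "clock": time; "joints": joint angles; "dq": joint speeds; "effort": joint torques, N m; "position": TCP position; "orientation": TCP orientation; "ft_force": force on the tool from outside, world axes, zero at the start; "moment": the same for the moment, N m; "opening": finger opening in m.
Only numpy, scipy, OpenCV 4.12 (cv2) and the standard library are available. Lean on these libraries where they do the work, as an engineer would, in place of code of your own. Each camera call takes 0.05 s, during which the arm holds its last target.

## Task

Take the long slim steel pin from the wooden rack and thread it straight down through the holes of all three lugs of the welding fixture, until its collar sits flat on the top lug, then let go. Lower it gently all the way rather than dropping it; the short pin and the thick-shanked pin in the rack are not the ones.

Things in the scene. Friction and masses are not known exactly. Their poses are not given: they have to be found in the camera images.
- pin_grip (a point): centre of the round grip (28 mm dia, 45 mm tall, vertical) on top of the long slim steel pin (under 0.8 kg), standing upright in a wooden rack. Below the grip: collar 60 mm dia, 8 mm thick; shank 18 mm dia, 110 mm long. This point is 22.5 mm above the collar's top, 140.5 mm above the foot; z up along the pin, x along the rack's row at the start. Other pins: one 50 mm shorter, one with a 48 mm thick shank.
- pin_tip (a point): foot of that pin: centre of its lower end face, on its axis; z up along the pin. It stands loosely in a blind socket 35 mm deep, 10 mm above the table, and pulls straight up. The rack is a block 270 x 75 mm, 45 mm high, with three sockets in a row 95 mm apart; the other pins have the same collar and grip, in any order.
- hole_top (a point): centre of the 40 mm round hole in the fixture's top lug, at its upper face, 125 mm above the table; z up. Fixed: base plate 170 x 130 mm, post on its -x side, three level steel lugs 94 x 90 mm, 12 mm thick, upper faces at 125, 85 and 45 mm, holes alike on one vertical axis. Nothing rises above the top lug. Pin home: collar on the top lug, foot 15 mm above the table.
- hole_bottom (a point): centre of the hole (40 mm dia) in the bottom lug of the same fixture, at that lug's upper face, 45 mm above the table, straight below the top hole; the middle lug's hole is half-way between; z up
Not all that is in view belongs to the job. Leave any purple or red look-alike of the part that bears hole_top alone.

How it is judged:
On the way, in this order (a step that is already met when the one before it is completed fails the run):
1. the pin's foot is through the top lug's hole (z of pin_tip in the frame of hole_top below -0.012 m and horizontal distance between pin_tip and hole_top below 0.016 m), for 0.05 s.
2. the pin's foot is through the middle lug's hole (z of pin_tip in the frame of hole_top below -0.052 m and horizontal distance between pin_tip and hole_top below 0.016 m), for 0.05 s.
3. the pin's foot is through the bottom lug's hole (z of pin_tip in the frame of hole_bottom below -0.012 m and horizontal distance between pin_tip and hole_bottom below 0.016 m), for 0.05 s.
At the end, for the whole second after the job is handed in: the long pin rests upright (within 8 degrees) through all three lugs: foot at least 24 mm below the bottom lug's upper face and within 16 mm of the hole axis, grip centre less than 36 mm above the top lug (30.5 with the collar flat) and within 18 mm of the axis (z of pin_tip in the frame of hole_bottom below -0.024 m and horizontal distance between pin_tip and hole_bottom below 0.016 m and z of pin_grip in the frame of hole_top below 0.036 m and horizontal distance between pin_grip and hole_top below 0.018 m and angle between pin_tip's own z axis and vertical below 0.15 rad and linear speed of pin below 0.03 m/s); the robot touches nothing.
It fails at once if the pin is dropped through the lugs (faster than 0.7 m/s with its foot in the fixture; letting it settle the last 15 mm is all right) (z of pin_tip in the frame of hole_top below 0 m and horizontal distance between pin_tip and hole_top below 0.03 m and linear speed of pin above 0.7 m/s).
It also fails if it takes over 42 s, if anything falls off the work surface, if the arm or the gripper's body presses on something with over 40 N, if the wrist force passes 120 N, or if a joint passes its speed limit or range.

## Working session

There is one attempt and no reset: what is moved stays moved. The work goes in short steps, Python scripts to look and compute and a tool call to move; the robot and the scene stay as the last step left them, time stands still between calls to the robot, and variables do not carry over. Pictures are saved under pics/ and viewed, and the job is handed in when it is done.

Besides the shell and the picture viewer there is one more tool, called as a command line: name --argument value ..., lists and objects as JSON in quotes. arm_command: Moves the arm, as the interface text tells. Its arguments: {"type":"object","properties":{"deltas":{"type":"array","items":{"type":"object","properties":{"hand":{"type":"number"},"dx":{"type":"number"},"dy":{"type":"number"},"dz":{"type":"number"},"spin":{"type":"number"}}}}},"required":["deltas"]}

```bash
mkdir -p pics; ls; python3 - <<'E'
from cell import arm
import cv2
for n in ("scene","top","wrist"):
    s=arm.read_state()
    im=arm.read_camera(n); cv2.imwrite(f"pics/{n}0.png",im)
    print(n,arm.get_calibration(n))
print(s)
E
```

```text
pics
scene {'K': array([[415.38106447,   0.        , 279.03932903],
       [  0.        , 415.38106447, 202.615931  ],
       [  0.        ,   0.        ,   1.        ]]), 'origin': array([0.77558133, 0.48635452, 0.95986098]), 'orientation': array([0.23838952, 0.69651857, 2.42885302])}
top {'K': array([[529.87292908,   0.        , 275.87414185],
       [  0.        , 529.87292908, 213.98355262],
       [  0.        ,   0.        ,   1.        ]]), 'origin': array([0.34215618, 0.05248196, 1.16221501]), 'orientation': array([ 0.06036026, -0.0883764 , -1.59688782])}
wrist {'K': array([[325.1922621 ,   0.        , 280.05861419],
       [  0.        , 325.1922621 , 209.06750821],
       [  0.        ,   0.        ,   1.        ]]), 'tool_from_camera': array([[ 4.32774510e-05,  3.05381208e-01, -9.52230180e-01,
        -7.02180903e-02],
       [ 9.99999982e-01,  1.61315314e-04,  9.71825067e-05,
        -1.02310301e-03],
       [ 1.83287022e-04, -9.52230167e-01, -3.05381196e-01,
        -7.70022531e-02],
       [ 0.00000000e+00,  0.00000000e+00,  0.00000000e+00,
         1.00000000e+00]])}
{'clock': 0.1, 'joints': array([-1.24049235e+00,  4.94128476e-01,  1.34605304e+00,  1.43671716e-05,
        1.30246857e+00, -9.55193266e-02]), 'dq': array([ 1.15115150e-03, -4.86185051e-04, -2.82134790e-03,  8.12079046e-05,
        1.32609686e-03, -2.09547668e-03]), 'effort': array([ 1.26628413e-03, -8.83581233e+01, -3.84562790e+01, -1.15200378e-04,
        5.17913257e-03,  7.36971128e-05]), 'position': array([ 0.25809003, -0.568972  ,  0.30336067]), 'orientation': array([ 1.98656945,  0.43056215, -1.98679323]), 'ft_force': array([-0.64494315, -0.44704329,  0.27262689]), 'moment': array([-0.02321139, -0.06418463, -0.01916468]), 'opening': 0.08541871695972032}
```

View pics/scene0.png

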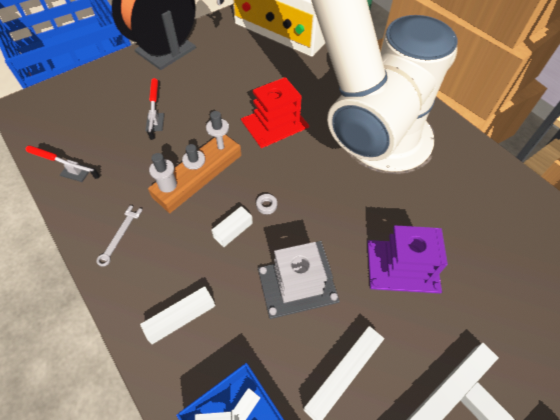

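View pics/top0.png

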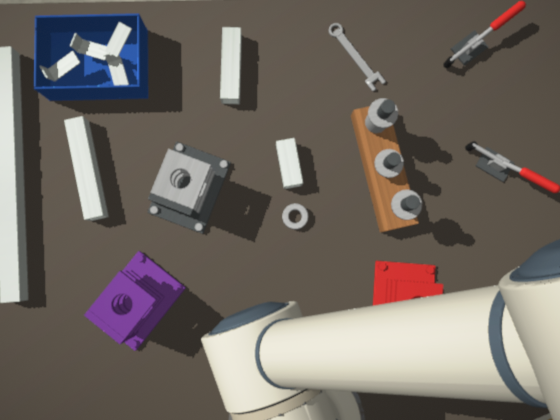

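View pics/wrist0.png

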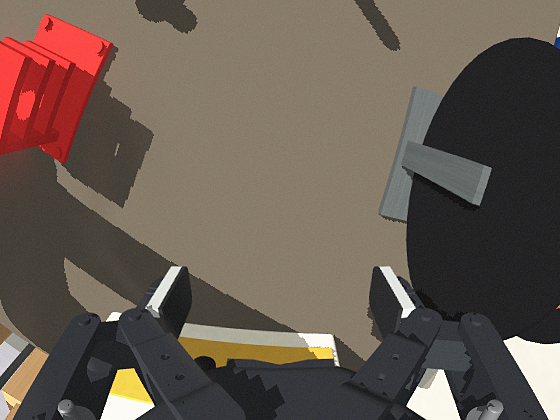

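```bash
python3 - <<'E'
import cv2,numpy as np
a=cv2.imread("pics/scene0.png")[95:215,140:260]; b=cv2.imread("pics/top0.png")
f=lambda c,s:cv2.resize(c,s,interpolation=cv2.INTER_CUBIC)
cv2.imwrite("pics/c1.png",f(a,(600,600)))
cv2.imwrite("pics/c2.png",f(b[160:240,360:440],(600,600)))
cv2.imwrite("pics/c3.png",f(b[135:235,140:240],(600,600)))
cv2.imwrite("pics/c4.png",f(cv2.imread("pics/scene0.png")[230:320,255:345],(600,600)))
E
```

```text
(no output)
```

View pics/c1.png

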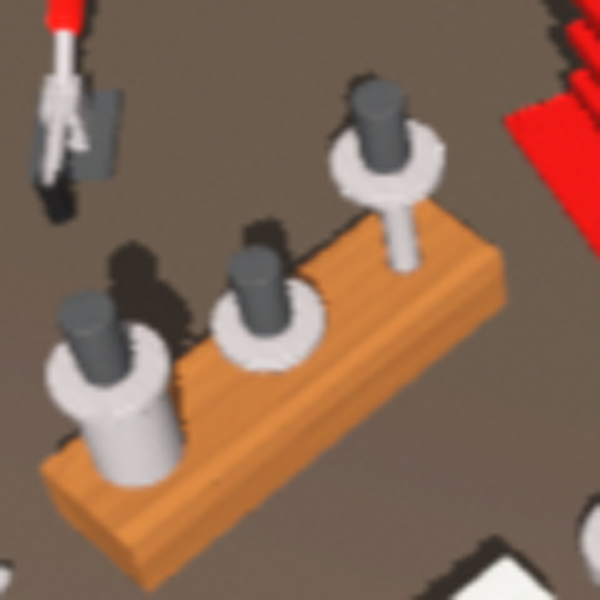

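View pics/c2.png

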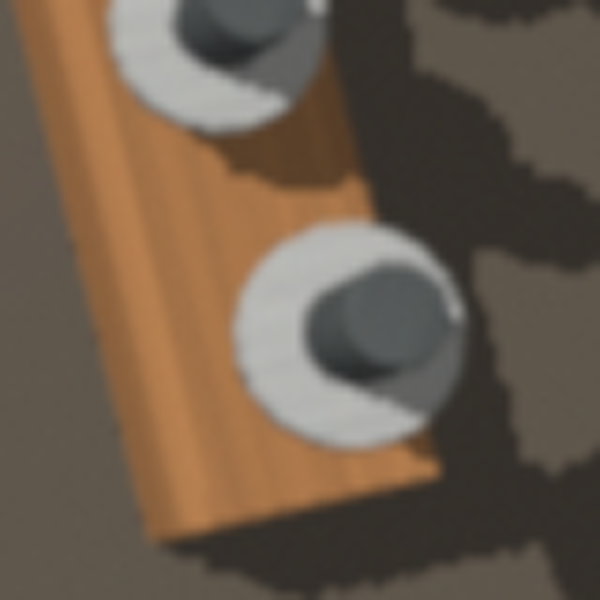

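View pics/c3.png

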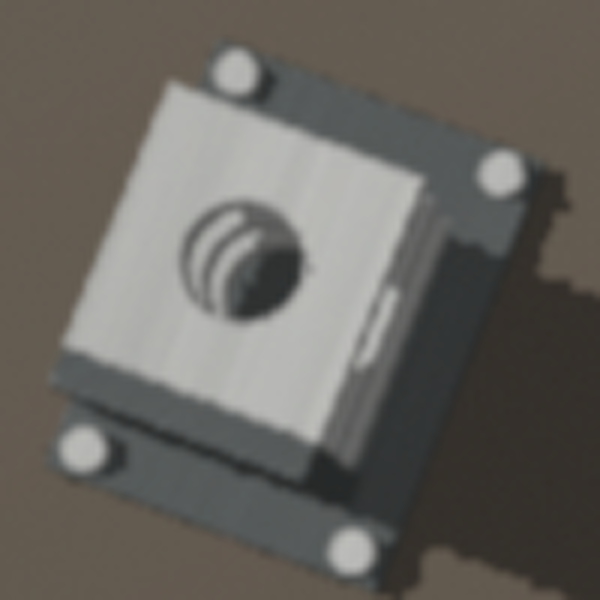

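View pics/c4.png

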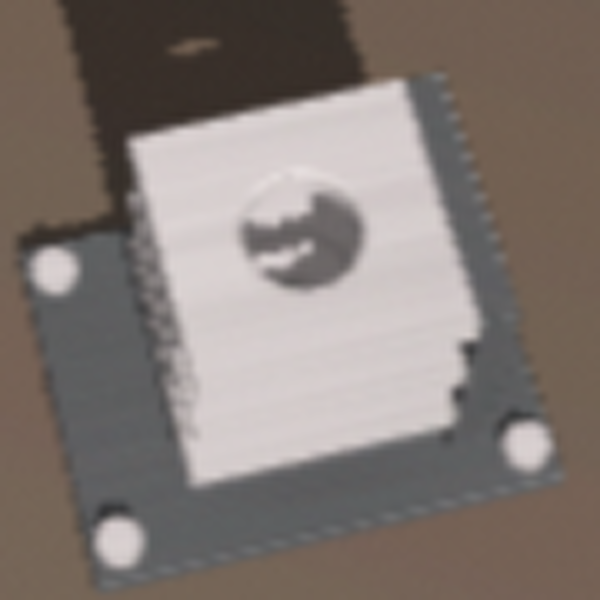

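```bash
cat > h.py <<'E'
from cell import arm
import cv2,numpy as np
from scipy.spatial.transform import Rotation as R
C={n:arm.get_calibration(n) for n in("scene","top","wrist")}
def onz(n,u,v,z):
    c=C[n];K=c["K"]
    d=R.from_rotvec(c["orientation"]).apply([(u-K[0,2])/K[0,0],-(v-K[1,2])/K[1,1],-1])
    o=c["origin"];return o+d*(z-o[2])/d[2]
def wpt(st,u,v,z):
    c=C["wrist"];K=c["K"];x=u-K[0,2];y=v-K[1,2];r=np.hypot(x,y);t=r/K[0,0]
    d=np.array([np.sin(t)*x/r,-np.sin(t)*y/r,-np.cos(t)])
    T=c["tool_from_camera"];Rt=R.from_rotvec(st["orientation"])
    d=Rt.apply(T[:3,:3]@d);o=st["position"]+Rt.apply(T[:3,3])
    return o+d*(z-o[2])/d[2]
def wproj(st,p):
    c=C["wrist"];K=c["K"];T=c["tool_from_camera"];Rt=R.from_rotvec(st["orientation"])
    q=T[:3,:3].T@(Rt.inv().apply(np.array(p)-st["position"])-T[:3,3])
    r=np.hypot(q[0],q[1]);t=np.arctan2(r,-q[2])
    return K[0,2]+K[0,0]*t*q[0]/r, K[1,2]-K[0,0]*t*q[1]/r
def proj(n,p):
    c=C[n];K=c["K"];q=R.from_rotvec(c["orientation"]).inv().apply(np.array(p)-c["origin"])
    return K[0,2]-K[0,0]*q[0]/q[2],K[1,2]+K[1,1]*q[1]/q[2]
E
python3 - <<'E'
from h import *
np.set_printoptions(precision=4,suppress=True)
print("griptop",onz("top",412.5,201.6,.173),onz("scene",215.6,114,.173))
print("collar",onz("top",406.3,204.3,.128),onz("scene",217,127.2,.128))
print("hole",onz("top",179.7,178.1,.125),onz("scene",299.9,263.8,.125))
# rack edge along row at z=.045 , fixture lug corners z=.125
print("rack",[onz("top",u,v,.045) for u,v in((382.4,231.7),(418,222))])
print("lug",[onz("top",140+a/6-.4,135+b/6-.4,.125) for a,b in((172,80),(427,180),(322,443),(62,350))])
s=arm.read_state();Rm=R.from_rotvec(s["orientation"]).as_matrix();print(Rm)
print("other grips",onz("top",395,161,.123),onz("top",387,107,.173))
E
```

```text
griptop [ 0.4521 -0.225   0.173 ] [ 0.4517 -0.2231  0.173 ]
collar [ 0.4521 -0.225   0.128 ] [ 0.4553 -0.2204  0.128 ]
hole [0.5162 0.2204 0.125 ] [0.5163 0.2201 0.125 ]
rack [array([ 0.4039, -0.1934,  0.045 ]), array([ 0.4224, -0.2703,  0.045 ])]
lug [array([0.5773, 0.2423, 0.125 ]), array([0.5417, 0.1588, 0.125 ]), array([0.4553, 0.1945, 0.125 ]), array([0.4882, 0.2791, 0.125 ])]
[[-0.0003  0.413  -0.9107]
 [ 0.0009 -0.9107 -0.413 ]
 [-1.     -0.0009 -0.0001]]
other grips [ 0.5401 -0.2082  0.123 ] [ 0.636  -0.1854  0.173 ]
```

In the scene view the three rack pins are: (162,170), thick shank; (193,155), collar close to the rack, so the short one; (217,125), slim with a long exposed shank, so the target. The crop confirms it, and it appears at (407,204) in the top view. The grey fixture's hole is at top (180,178) / scene (300,264), and the two cameras agree within 1 mm. The red and purple fixtures are look-alikes.

arm_command --deltas '[{"hand": 0, "dx": 0, "dy": -24, "dz": -32}, {"hand": 0, "dx": 0, "dy": -50, "dz": -68}, {"hand": 0, "dx": 0, "dy": -80, "dz": -110}, {"hand": 0, "dx": 0, "dy": -105, "dz": -145}, {"hand": 0, "dx": 0, "dy": -125, "dz": -170}]'

```text
validation failed for argument at $.de...
```

```bash
cat >> h.py <<'E'
def delta(target):
    s=arm.read_state();return s,np.round(1000*R.from_rotvec(s["orientation"]).inv().apply(np.array(target)-s["position"]),1)
np.set_printoptions(precision=4,suppress=True)
E
python3 - <<'E'
from h import *
s,d=delta([.452,-.2245,.30]);print(d,s["clock"],s["joints"],s["position"])
E
```

```text
[   3.7 -233.6 -318.9] 0.15 [-1.2405  0.4941  1.346   0.      1.3025 -0.0955] [ 0.2581 -0.569   0.3034]
```

arm_command --deltas '[{"hand": 0, "dx": 0, "dy": -24, "dz": -32, "spin": 0}, {"hand": 0, "dx": 0, "dy": -50, "dz": -68, "spin": 0}, {"hand": 0, "dx": 0, "dy": -80, "dz": -110, "spin": 0}, {"hand": 0, "dx": 0, "dy": -105, "dz": -145, "spin": 0}, {"hand": 0, "dx": 0, "dy": -125, "dz": -170, "spin": 0}]'

```text
clock: 0.78
position: [0.3619, -0.3833, 0.3035]
orientation: [1.986, 0.432, -1.987]
ft_force: [0.7, -1.0, 0.2]
opening: 0.0859
```

arm_command --deltas '[{"hand": 0, "dx": 0, "dy": -25, "dz": -35, "spin": 0}, {"hand": 0, "dx": 0, "dy": -57, "dz": -78, "spin": 0}, {"hand": 0, "dx": 0, "dy": -86, "dz": -118, "spin": 0}, {"hand": 0, "dx": 0, "dy": -107, "dz": -148, "spin": 0}, {"hand": 0, "dx": 0, "dy": -107, "dz": -148, "spin": 0}]'

```text
clock: 1.4
position: [0.4532, -0.2227, 0.3036]
orientation: [1.985, 0.435, -1.985]
ft_force: [-0.5, -0.2, -0.3]
opening: 0.0853
```

```bash
python3 - <<'E'
from h import *
s,d=delta([.452,-.2245,.208]);print(d,s["clock"],s["joints"],s["position"])
im=arm.read_camera("wrist");cv2.imwrite("pics/w1.png",im)
print(wproj(s,[.452,-.2245,.173]),wproj(s,[.452,-.2245,.128]))
E
```

```text
[95.6  1.3  1.9] 1.4 [-0.5756  0.3265  1.6357  0.0012  1.1808  0.5652] [ 0.4532 -0.2227  0.3036]
(np.float64(283.7341103734855), np.float64(229.88330818583904)) (np.float64(283.2307996264933), np.float64(209.15066488399634))
```

View pics/w1.png

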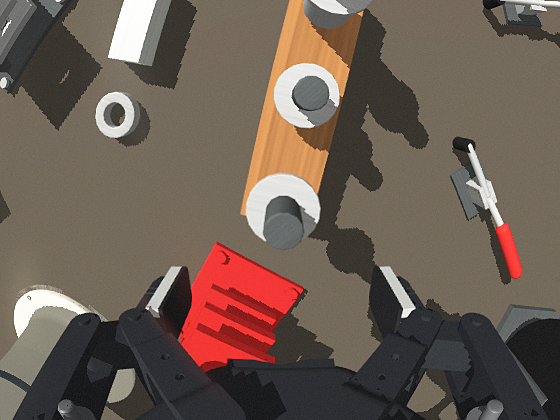

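Wrist view: the target grip's top is at (284,230) and its collar at (283,209), as predicted. Descending.

arm_command --deltas '[{"hand": 0, "dx": 15, "dy": 1, "dz": 2, "spin": 0}, {"hand": 0, "dx": 40, "dy": 1, "dz": 2, "spin": 0}, {"hand": 0, "dx": 70, "dy": 1, "dz": 2, "spin": 0}, {"hand": 0, "dx": 95, "dy": 1, "dz": 2, "spin": 0}, {"hand": 0, "dx": 95, "dy": 1, "dz": 2, "spin": 0}]'

```text
clock: 2.08
position: [0.4502, -0.2258, 0.2073]
orientation: [1.984, 0.435, -1.989]
ft_force: [-0.7, -0.5, -0.2]
opening: 0.0847
```

```bash
python3 - <<'E'
from h import *
s,d=delta([.452,-.2245,.208]);print(d,s["clock"],s["position"],s["ft_force"])
E
```

```text
[-0.7 -0.4 -2.2] 2.075 [ 0.4502 -0.2258  0.2073] [-0.7028 -0.5124 -0.191 ]
```

arm_command --deltas '[{"hand": 0, "dx": 0, "dy": 0, "dz": -1.5, "spin": 0}, {"hand": 120, "dx": 0, "dy": 0, "dz": -1.5, "spin": 0}, {"hand": 255, "dx": 0, "dy": 0, "dz": -1.5, "spin": 0}, {"hand": 255, "dx": 0, "dy": 0, "dz": -1.5, "spin": 0}, {"hand": 255, "dx": 0, "dy": 0, "dz": -1.5, "spin": 0}]'

```text
clock: 2.7
position: [0.4519, -0.2254, 0.2078]
orientation: [1.984, 0.434, -1.988]
ft_force: [-0.9, -0.9, 7.0]
opening: 0.0268
```

arm_command --deltas '[{"hand": 255, "dx": 0, "dy": 0, "dz": 0, "spin": 0}, {"hand": 255, "dx": 0, "dy": 0, "dz": 0, "spin": 0}, {"hand": 255, "dx": 0, "dy": 0, "dz": 0, "spin": 0}]'

```text
clock: 3.08
position: [0.4518, -0.2254, 0.2079]
orientation: [1.984, 0.434, -1.988]
ft_force: [0.1, 0.1, 1.5]
opening: 0.0267
```

arm_command --deltas '[{"hand": 255, "dx": -6, "dy": 0, "dz": 0, "spin": 0}, {"hand": 255, "dx": -16, "dy": 0, "dz": 0, "spin": 0}, {"hand": 255, "dx": -30, "dy": 0, "dz": 0, "spin": 0}, {"hand": 255, "dx": -45, "dy": 0, "dz": 0, "spin": 0}, {"hand": 255, "dx": -60, "dy": 0, "dz": 0, "spin": 0}]'

```text
clock: 3.7
position: [0.452, -0.2255, 0.2693]
orientation: [1.984, 0.434, -1.987]
ft_force: [0.6, 0.4, -3.1]
opening: 0.0267
```

arm_command --deltas '[{"hand": 255, "dx": -20, "dy": 0, "dz": 0, "spin": 0}, {"hand": 255, "dx": -45, "dy": 0, "dz": 0, "spin": 0}, {"hand": 255, "dx": -70, "dy": 0, "dz": 0, "spin": 0}, {"hand": 255, "dx": -90, "dy": 0, "dz": 0, "spin": 0}, {"hand": 255, "dx": -95, "dy": 0, "dz": 0, "spin": 0}]'

```text
clock: 4.32
position: [0.4524, -0.2258, 0.366]
orientation: [1.986, 0.432, -1.985]
ft_force: [0.7, -0.4, -3.6]
opening: 0.027
```

```bash
python3 - <<'E'
from h import *
s,d=delta([.5162,.2203,.362]);print(d,s["clock"],s["position"],s["ft_force"],s["moment"],s["opening"])
im=arm.read_camera("scene");cv2.imwrite("pics/s2.png",im)
im=arm.read_camera("wrist");cv2.imwrite("pics/w2.png",im)
E
```

```text
[   4.3 -379.5 -243.1] 4.325 [ 0.4524 -0.2258  0.366 ] [ 0.6643 -0.3885 -3.6206] [ 0.0082 -0.0102 -0.0084] 0.026977023948228863
```

View pics/s2.png

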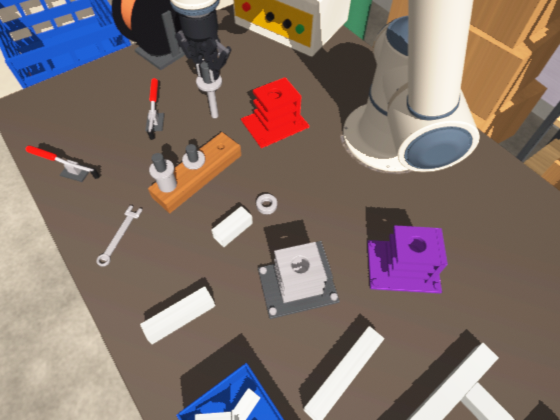

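View pics/w2.png

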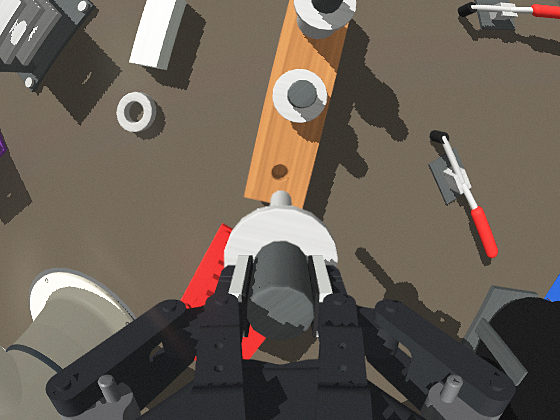

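arm_command --deltas '[{"hand": 255, "dx": 0, "dy": -20, "dz": -13, "spin": 0}, {"hand": 255, "dx": 0, "dy": -55, "dz": -35, "spin": 0}, {"hand": 255, "dx": 0, "dy": -100, "dz": -64, "spin": 0}, {"hand": 255, "dx": 0, "dy": -145, "dz": -93, "spin": 0}, {"hand": 255, "dx": 0, "dy": -190, "dz": -122, "spin": 0}]'

```text
clock: 5.05
position: [0.484, -0.0005, 0.3642]
orientation: [1.984, 0.433, -1.988]
ft_force: [0.8, -0.3, -3.6]
opening: 0.0268
```

arm_command --deltas '[{"hand": 255, "dx": 0, "dy": -40, "dz": -26, "spin": 0}, {"hand": 255, "dx": 0, "dy": -80, "dz": -51, "spin": 0}, {"hand": 255, "dx": 0, "dy": -115, "dz": -74, "spin": 0}, {"hand": 255, "dx": 0, "dy": -145, "dz": -93, "spin": 0}, {"hand": 255, "dx": 0, "dy": -165, "dz": -106, "spin": 0}]'

```text
clock: 5.68
position: [0.5117, 0.1952, 0.3634]
orientation: [1.982, 0.434, -1.989]
ft_force: [0.5, -0.2, -2.8]
opening: 0.0265
```

```bash
python3 - <<'E'
from h import *
s,d=delta([.5162,.2203,.362]);print(d,s["clock"],s["position"],s["joints"],s["orientation"])
E
```

```text
[  1.4 -21.  -14.6] 5.675 [0.5117 0.1952 0.3634] [0.2542 0.3305 1.4491 0.0024 1.3658 1.3959] [ 1.9815  0.4343 -1.9894]
```

arm_command --deltas '[{"hand": 255, "dx": 0, "dy": -10, "dz": -7, "spin": 0}, {"hand": 255, "dx": 0, "dy": -21, "dz": -14.5, "spin": 0}, {"hand": 255, "dx": 0, "dy": -21, "dz": -14.5, "spin": 0}, {"hand": 255, "dx": 0, "dy": -21, "dz": -14.5, "spin": 0}]'

```text
clock: 6.18
position: [0.5161, 0.2197, 0.3633]
orientation: [1.982, 0.434, -1.99]
ft_force: [-0.8, -0.5, -3.6]
opening: 0.0267
```

```bash
python3 - <<'E'
from h import *
s,d=delta([.5162,.2203,.362]);print(d,s["clock"],s["position"],s["orientation"])
f=lambda c:cv2.resize(c,(600,600),interpolation=cv2.INTER_CUBIC)
im=arm.read_camera("scene");cv2.imwrite("pics/s3.png",f(im[190:330,230:370]))
im=arm.read_camera("top");cv2.imwrite("pics/t3.png",im)
s=arm.read_state();im=arm.read_camera("wrist");cv2.imwrite("pics/w3.png",im)
p=s["position"];tz=p[2]-.2079+.01
print("pred foot",tz,proj("scene",[p[0],p[1],tz]),wproj(s,[p[0],p[1],tz]))
for z in (.125,):print("hole",proj("scene",[.5162,.2203,z]),wproj(s,[.5162,.2203,z]))
E
```

```text
[ 1.3 -0.5 -0.3] 6.175 [0.5161 0.2197 0.3633] [ 1.9815  0.4337 -1.9897]
pred foot 0.1655472782791 (np.float64(300.82621986124343), np.float64(255.70873642760546)) (np.float64(281.9329230316667), np.float64(198.3648247648882))
hole (np.float64(300.000566846209), np.float64(263.840869193779)) (np.float64(281.2699879393346), np.float64(186.56838248199935))
```

View pics/s3.png

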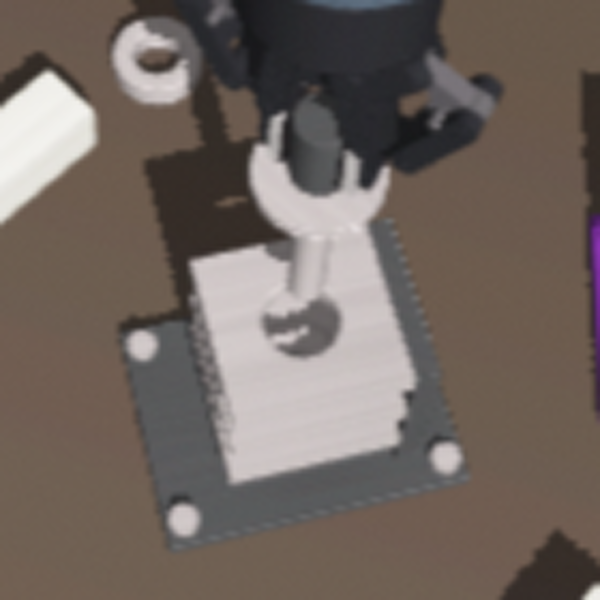

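View pics/w3.png

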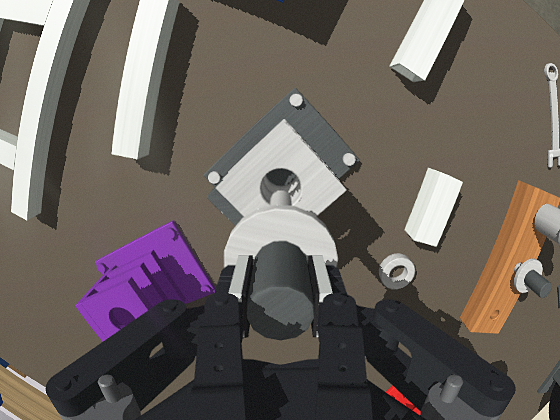

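```bash
python3 - <<'E'
from h import *
f=lambda c:cv2.resize(c,(600,600),interpolation=cv2.INTER_CUBIC)
im=arm.read_camera("scene");cv2.imwrite("pics/s4.png",f(im[225:285,270:330]))
im=cv2.imread("pics/w3.png");cv2.imwrite("pics/w4.png",f(im[150:230,240:320]))
E
```

```text
(no output)
```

View pics/s4.png

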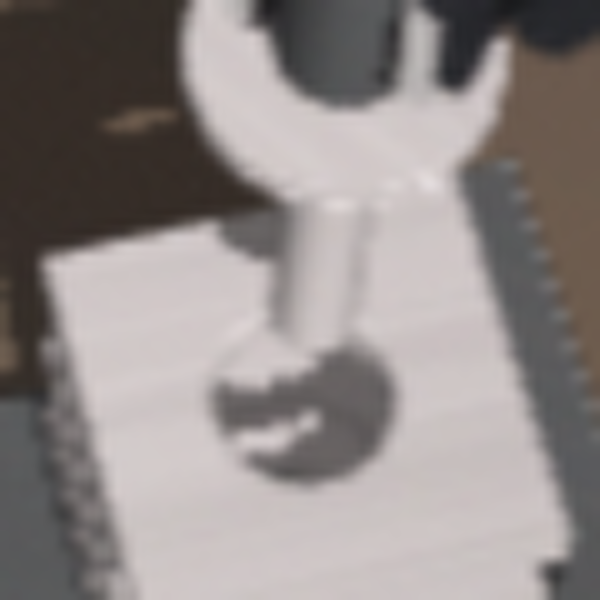

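View pics/w4.png

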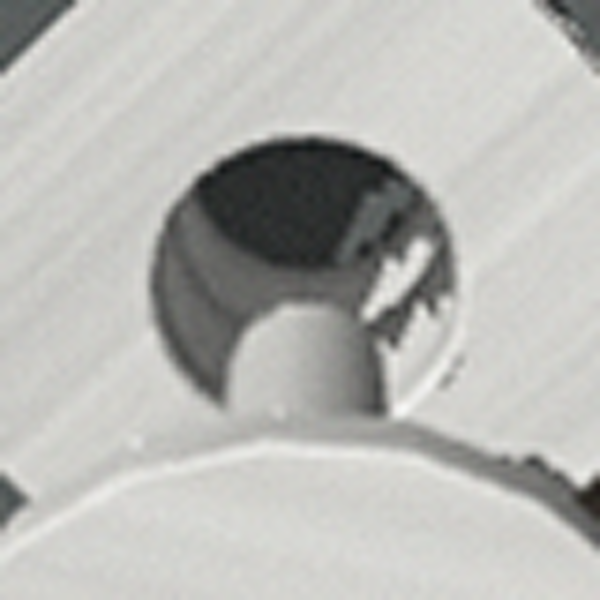

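Scene and wrist crops agree with the predicted foot and hole positions to about 1 px (foot at scene (301,256), hole at (300,264)). The pin is upright and over the hole, so I start lowering.

arm_command --deltas '[{"hand": 255, "dx": 10, "dy": 0, "dz": 0, "spin": 0}, {"hand": 255, "dx": 22, "dy": 0, "dz": 0, "spin": 0}, {"hand": 255, "dx": 34, "dy": 0, "dz": 0, "spin": 0}, {"hand": 255, "dx": 46, "dy": 0, "dz": 0, "spin": 0}, {"hand": 255, "dx": 56, "dy": 0, "dz": 0, "spin": 0}]'

```text
clock: 7.0
position: [0.5158, 0.2199, 0.3065]
orientation: [1.981, 0.434, -1.99]
ft_force: [0.6, 0.3, -3.3]
opening: 0.0267
```

```bash
python3 - <<'E'
from h import *
s,d=delta([.5162,.2203,.213]);print(d,s["clock"],s["position"],s["ft_force"],s["moment"],R.from_rotvec(s["orientation"]).as_matrix()[:,0])
E
```

```text
[93.5  0.  -0.9] 7.0 [0.5158 0.2199 0.3065] [ 0.6033  0.2582 -3.2735] [ 0.0044 -0.0128  0.0774] [-0.0047  0.0011 -1.    ]
```

Foot is at about 0.109, through the top lug with no contact force. Continuing down.

arm_command --deltas '[{"hand": 255, "dx": 10, "dy": 0, "dz": -0.5, "spin": 0}, {"hand": 255, "dx": 20, "dy": 0, "dz": -0.5, "spin": 0}, {"hand": 255, "dx": 30, "dy": 0, "dz": -0.5, "spin": 0}, {"hand": 255, "dx": 40, "dy": 0, "dz": -0.5, "spin": 0}, {"hand": 255, "dx": 46, "dy": 0, "dz": -0.5, "spin": 0}]'

```text
clock: 7.62
position: [0.5159, 0.2201, 0.2598]
orientation: [1.981, 0.434, -1.991]
ft_force: [0.4, -0.1, -3.3]
opening: 0.0266
```

```bash
python3 - <<'E'
from h import *
s,d=delta([.5162,.2203,.213]);print(d,s["clock"],s["position"],s["ft_force"],s["moment"])
E
```

```text
[46.8  0.  -0.5] 7.625 [0.5159 0.2201 0.2598] [ 0.4412 -0.1378 -3.2575] [ 0.0044 -0.0063 -0.049 ]
```

arm_command --deltas '[{"hand": 255, "dx": 10, "dy": 0, "dz": -0.5, "spin": 0}, {"hand": 255, "dx": 20, "dy": 0, "dz": -0.5, "spin": 0}, {"hand": 255, "dx": 30, "dy": 0, "dz": -0.5, "spin": 0}, {"hand": 255, "dx": 38, "dy": 0, "dz": -0.5, "spin": 0}, {"hand": 255, "dx": 43, "dy": 0, "dz": -0.5, "spin": 0}]'

```text
clock: 8.25
position: [0.5161, 0.2203, 0.2162]
orientation: [1.98, 0.434, -1.991]
ft_force: [0.5, -0.6, -3.3]
opening: 0.0265
```

arm_command --deltas '[{"hand": 255, "dx": 1, "dy": 0, "dz": 0, "spin": 0}, {"hand": 255, "dx": 2, "dy": 0, "dz": 0, "spin": 0}, {"hand": 255, "dx": 2, "dy": 0, "dz": 0, "spin": 0}]'

```text
clock: 8.62
position: [0.5162, 0.2203, 0.2144]
orientation: [1.981, 0.434, -1.991]
ft_force: [-0.6, 0.2, -4.0]
opening: 0.0264
```

arm_command --deltas '[{"hand": 255, "dx": 1, "dy": 0, "dz": 0, "spin": 0}, {"hand": 255, "dx": 2, "dy": 0, "dz": 0, "spin": 0}, {"hand": 255, "dx": 2, "dy": 0, "dz": 0, "spin": 0}]'

```text
clock: 9.0
position: [0.5162, 0.2204, 0.2129]
orientation: [1.981, 0.434, -1.99]
ft_force: [-3.0, -1.5, 5.0]
opening: 0.0267
```

```bash
python3 - <<'E'
from h import *
s=arm.read_state();im=arm.read_camera("wrist");cv2.imwrite("pics/w5.png",im[:,:])
print(s["ft_force"],s["position"])
E
```

```text
[-3.0116 -1.4889  4.9544] [0.5162 0.2204 0.2129]
```

View pics/w5.png

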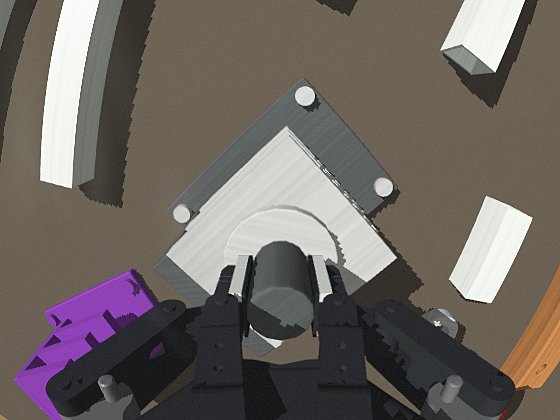

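The force changed from -4 to +5 N and the collar at (281,245) lies on the top lug, so it is seated. Releasing.

arm_command --deltas '[{"hand": 180, "dx": 0, "dy": 0, "dz": 0, "spin": 0}, {"hand": 100, "dx": 0, "dy": 0, "dz": 0, "spin": 0}, {"hand": 0, "dx": 0, "dy": 0, "dz": 0, "spin": 0}, {"hand": 0, "dx": 0, "dy": 0, "dz": 0, "spin": 0}, {"hand": 0, "dx": 0, "dy": 0, "dz": 0, "spin": 0}]'

```text
clock: 9.68
position: [0.5162, 0.2204, 0.2129]
orientation: [1.981, 0.434, -1.99]
ft_force: [0.6, 0.6, 0.5]
opening: 0.086
```

arm_command --deltas '[{"hand": 0, "dx": -10, "dy": 0, "dz": 0, "spin": 0}, {"hand": 0, "dx": -30, "dy": 0, "dz": 0, "spin": 0}, {"hand": 0, "dx": -55, "dy": 0, "dz": 0, "spin": 0}, {"hand": 0, "dx": -80, "dy": 0, "dz": 0, "spin": 0}, {"hand": 0, "dx": -100, "dy": 0, "dz": 0, "spin": 0}]'

```text
clock: 10.3
position: [0.5168, 0.2203, 0.3147]
orientation: [1.983, 0.434, -1.989]
ft_force: [0.2, 0.1, 1.3]
opening: 0.0852
```

```bash
python3 - <<'E'
from h import *
s=arm.read_state();im=arm.read_camera("wrist");cv2.imwrite("pics/w6.png",im)
f=lambda c:cv2.resize(c,(600,600),interpolation=cv2.INTER_CUBIC)
im=arm.read_camera("scene");cv2.imwrite("pics/s6.png",f(im[210:330,240:360]))
print(s["clock"],s["ft_force"],s["position"],s["opening"])
for z in(.178,.133):print(wproj(s,[.5162,.2203,z]),proj("scene",[.5162,.2203,z]))
E
```

```text
10.3 [0.2104 0.1471 1.302 ] [0.5168 0.2203 0.3147] 0.08518109411339274
(np.float64(281.811201775488), np.float64(224.2979591358649)) (np.float64(301.30493277577386), np.float64(253.3881054958829))
(np.float64(281.68206251036156), np.float64(204.73222229256137)) (np.float64(300.18908240332485), np.float64(262.3301669228549))
```

View pics/w6.png

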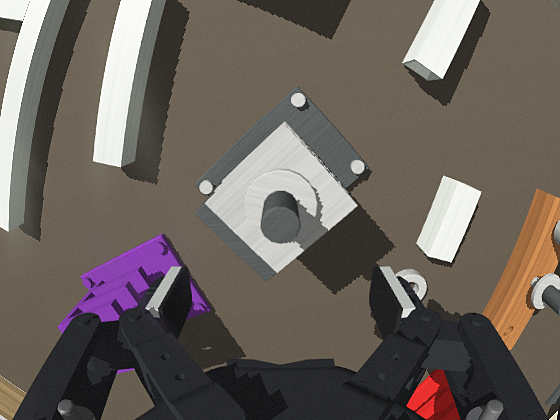

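View pics/s6.png

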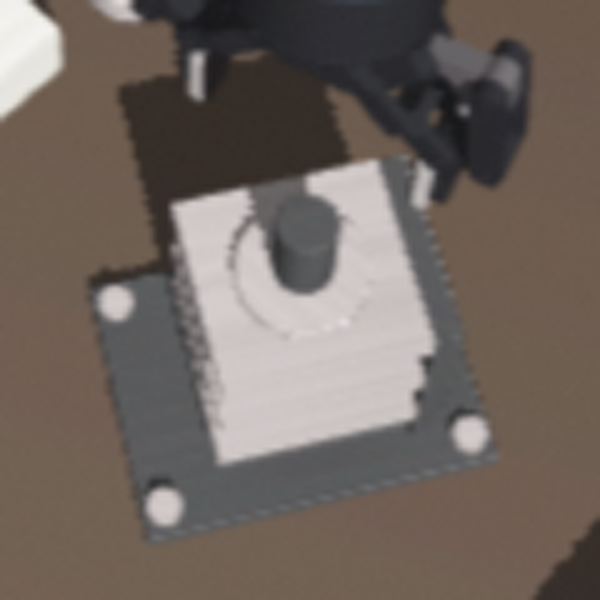

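The wrist view shows the grip top at (281,224), against a predicted (282,224), and the collar at about (281,204). The scene view shows the collar flat on the lug. The gripper is clear, so I hand in.

```bash
python3 -c "
from cell import arm
print(arm.finish_job())"
```

```text
the job is handed in; nothing more can be done
None
```

I took the long slim pin from the end of the rack nearest the robot. I lowered it slowly through all three lugs of the grey fixture, let go, backed off 100 mm and handed the job in at about 10.4 s.

**Last checks:**
- **On the way down:** there was no contact force in the lugs. The force changed from -4 N to +5 N when the collar seated.
- **After release:** the grip top and collar were within about 1 px of the predicted home position in the wrist view. In the scene view the collar looked flat on the top lug, and the gripper was open and clear.
- **Disagreements:** no check failed. The only one was my first reading of the collar in the rack, about 5 mm apart between the scene and top cameras. I used the grip-top readings, which agreed within 2 mm and matched the wrist view.
- **Verdict:** handing in reports none, so I can't confirm it was judged a pass.

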